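# Seat a pump's cover disc and lock it with the keeper

### The arm

A 6-joint arm with a two-finger parallel gripper is mounted at the origin on the work surface. World frame = base frame: x ahead of the robot, y to its left, z up, the work surface at z = 0. Lengths are in m, angles in degrees, forces in N, time in s.
With the tool pointing down it reaches from about 0.3 to 0.775 m from the base axis. Payload 14.6 kg.
Tool frame: the origin (TCP) lies on the centre line of the jaws, within the pads' length; the fingertips stand 19 mm ahead of it and the grasp point (between the pads) is the TCP; y points along the fingers, z is the direction in which the jaws open and shut, and the axes are right-handed (so a half turn about y gives the same grasp; the last joint's range is limited). The gripper opens to 94 mm and grips with 3 to 60 N. Pads are 16 mm wide; open, the fingers measure 119 mm over their backs; the gripper's body (75 mm by 177 mm) begins 78 mm behind the grasp point.
Start: joints at [60.585, 17.183, 87.147, -0, 75.671, -3.816], TCP at [0.238, 0.496, 0.224] pointing down, gripper open.
Joint ranges: [-173.82, 173.82], [-45.26, 126.66], [13.44, 144.39], [-59.66, 239.66], [0, 175.72], [-146.38, 146.38]. Speed limits (degrees/s): [127.2, 127.2, 147.25, 180, 180, 180].

### API

Orientations are given as [roll, pitch, yaw] about the fixed x, y, z axes, in that order (R = Rz(yaw) Ry(pitch) Rx(roll)).
In Python, from station import readout, read_camera, camera_model, order, models gives the robot as it stands.
- The arm moves only by the tool step_arm, never from a script. Its argument "deltas" is text: rows parted by semicolons, each of 7 numbers parted by spaces: the opening, from 0 (shut) to 1 (fully open), then the shift along the tool's x, y, z in units of 10 cm (1.0 is 10 cm), then the turn, a rotation vector about the tool's x, y, z in units of 90 degrees (1.0 is 90 degrees). A call has 1 to 20 rows; each row shifts and turns the commanded pose from where the row before left it, along the tool's axes as they then stand; what a row does not reach is not made up. A row lasts 1/10 s, in which the tool goes at most 50 mm and 8.59 degrees, less where a joint would pass 70% of its speed; a pose out of reach is approached as far as the arm can. A call with a number of a shift or a turn outside -1 to 1 is refused whole. A call with a gripper value outside its range is refused whole. The fingers move at their own pace and stop on an object; "newtons" is the grip in N (left out, the last holds). Time passes only in rows, so rows that do not move let the fingers close. It gives the time, the measured TCP pose, the force and the opening at its end, in the units of the state.
- readout.get_obs(): the state, without advancing time (a new reading comes with each control period).
- read_camera(name): name is "scene" or "top" or "wrist"; returns the picture (400x640x3 uint8, red, green, blue); there is no depth.
- camera_model(name): a dict with "K" (3x3 intrinsics, pixels), "T" (4x4, takes a point from camera to world coordinates); the wrist camera has in their place "mount" (4x4, takes a point from camera to tool coordinates, whose origin is the TCP and whose axes are the tool frame's). Camera axes: x right, y up, looking along -z (the intrinsics and any distortion apply to the point x, -y, -z); pixel columns grow to the right and rows downward; lengths in m; the calibration is good to about 2 mm. A picture is of the moment at which its call begins: read the wrist's pose just before it. camera_model takes no time and is no camera call.
- order.job_done(): hands the job in, once; it reports no verdict.
Trained networks look in the newest picture that a camera, given by its name, has taken for a name from the list of things; names that differ only in an ending like _2 or _b are one class to them, and where a whole thing is asked for, a point or a joint stands for the part that bears it (a point fixed in the world has none). Each returns a list of dicts, best first, with "p" (0 to 1); they miss things now and then, are a little off and sometimes report something else, mostly with a low value. They report only what shows in the picture. A call takes as long as a camera call. They do not tell look-alikes from the thing itself.
- models.boxes_of(camera, target): "box" ([left, top, width, height] in pixels, round what is visible of it).
The state is a dict: "t": time; "joint_pos": joint angles; "joint_velocities": joint speeds; "tau": joint torques, N m; "eef_pos": TCP position; "tcp_rot": TCP orientation; "wrist_force": force on the tool from outside, world axes, zero at the start; "ft_torque": the same for the moment, N m; "finger_gap": finger opening in m.
Only numpy, scipy, OpenCV 4.12 (cv2) and the standard library are available. Lean on these libraries where they do the work, as an engineer would, in place of code of your own. Each camera call takes 0.05 s, during which the arm holds its last target.

### The job

Push the loose steel disc across the top of the pump body with the fingertips until it drops into the round recess and lies flat at the bottom, then push the keeper arm round over it by its upright pin as far as it goes. Push the disc, do not lift it off the pump body, and do not disturb the bolt, spray can, bearing or wrench. Finish with the hand clear.

Things in the scene. Friction and masses are not known exactly. Their poses are not given: they have to be found in the camera images.
- housing: fixed pump body, grey casting with a bright machined top, 150 (its x) x 270 (its y) x 60 mm tall, with a flat level top deck 60 mm above the bench; two short brass ports stick out of its y ends below the deck. Origin: centre of its underside, z up. It stands at varying places and yaws (within 40 degrees).
- recess (a point): centre of the mouth of the round recess in the middle of the deck, level with the deck (60 mm above the bench): 65 mm diameter, 9 mm deep, flat closed floor, 1 mm chamfer. Axes as the pump body's.
- disc: loose dark steel cover disc, 60 mm diameter, 8 mm thick, about 0.15 kg, lying flat on the deck about 90 mm to one side of the recess (+y or -y side of the pump body; the bolt stands on the other side). Origin: centre of its underside, z up; its yaw means nothing. Seated, its underside is 9 mm and its top 1 mm below the deck.
- keeper (a joint): angle of the steel keeper arm about its vertical pivot on the deck, rad, growing anticlockwise seen from above. 0 = fully open (arm points 60 degrees from the pump body's +x towards its +y); 2.094 = closed against its stop (arm points along the pump body's -x, its end over the recess centre). Starts at 0 to 0.45; light friction (1.1 N at the pin), stays where left.
- keeper_pivot (a point): the pivot axis of the keeper at deck height, 55 mm from the recess centre along the pump body's +x. Fixed. The keeper's bar is 14 mm wide, 62 mm long from the pivot, its underside 2 mm and its top 8 mm above the deck; the round pivot post is 16 mm across, its top 17 mm above the deck.
- keeper_stub (a point): centre of the top of the round upright steel pin on the keeper arm, 55 mm from the pivot axis; the pin is 14 mm diameter and stands from the bar up to 34 mm above the deck. It moves with the arm.
- bolt: loose steel hex bolt standing head down on the deck, 42 mm tall, head about 28 mm across, shank 16 mm; on the other side of the recess from the disc. Bystander. Origin: centre of its underside.
- spray_can: spray can with orange cap, 58 mm diameter, about 150 mm tall, standing on the bench near the -y end of the pump body. Bystander. Origin: centre of its underside.
- bearing: steel bearing ring, 56 mm outside diameter, 26 mm bore, 16 mm tall, lying on the bench near the +y end of the pump body. Bystander. Origin: centre of its underside.
- wrench: steel wrench, 170 mm long along its x, lying on the bench between robot and pump body. Bystander. Origin: on its underside, near the middle.
Mind the look-alikes: they are no part of the job. There is more than one size of the disc; the one meant has the size given above.

How it is judged (in metres and radians):
On the way, in this order (a step that is already met when the one before it is completed fails the run):
1. the disc lies flat at the bottom of the recess, with the keeper still swung aside (horizontal distance between disc and recess below 0.004 m and z of disc in the frame of recess below -0.0065 m and angle between disc's own z axis and vertical below 0.06 rad and value of joint keeper below 1 rad), for 0.2 s.
2. the keeper is swung over the seated disc to its stop (horizontal distance between disc and recess below 0.004 m and z of disc in the frame of recess below -0.0065 m and angle between disc's own z axis and vertical below 0.06 rad and value of joint keeper above 1.95 rad), for 0.2 s.
At the end, for the whole second after the job is handed in: The disc lies flat (within 0.06 rad) and still in the recess, its centre within 4 mm of the recess centre and its underside at least 6.5 mm below the deck, and the keeper is closed over it (angle above 1.95 rad) (all of step 2 and linear speed of disc below 0.02 m/s); the robot touches nothing.
It fails at once if the disc is lifted off the deck (its centre more than 8 mm above it) (z of disc in the frame of recess above 0.008 m).
It fails at once if the disc is pushed off the pump body (z of disc in the frame of recess below -0.02 m).
It fails at once if the bolt is moved by more than 12 mm or knocked over (distance of bolt from where it was at the start of the episode above 0.012 m or angle between bolt's own z axis and vertical above 0.4 rad).
It fails at once if the spray can, bearing or wrench is moved by more than 20 mm (distance of any of spray_can, bearing, wrench from where it was at the start of the episode above 0.02 m).
It also fails if it takes over 54 s, if anything falls off the work surface, if the arm or the gripper's body presses on something with over 40 N, if the wrist force passes 120 N, or if a joint passes its speed limit or range.

## Working session

There is one attempt and no reset: what is moved stays moved. The work goes in short steps, Python scripts to look and compute and a tool call to move; the robot and the scene stay as the last step left them, time stands still between calls to the robot, and variables do not carry over. Pictures are saved under pics/ and viewed, and the job is handed in when it is done.

Besides the shell and the picture viewer there is one more tool, called after "Emit:" in YAML: its name, and indented under it one key for each argument. step_arm: Moves the arm, as the interface text tells. Its arguments: {"type":"object","properties":{"deltas":{"type":"string"},"newtons":{"type":"number"}},"required":["deltas"]}

```bash
mkdir -p pics; ls; python3 - <<'E'
from station import readout, read_camera, camera_model, order, models
import cv2
print(readout.get_obs())
for n in ["scene","top","wrist"]:
    im=read_camera(n); cv2.imwrite(f"pics/{n}0.png",im[:,:,::-1])
    m=camera_model(n); print(n,{k:(v.tolist() if hasattr(v,'tolist') else v) for k,v in m.items()})
for n in ["top","scene"]:
    for t in ["housing","disc","keeper","keeper_stub","bolt","spray_can","bearing","wrench"]:
        print(n,t,[(b['box'],round(b['p'],2)) for b in models.boxes_of(n,t)][:4])
E
```

```text
pics
{'t': 0.0, 'joint_pos': array([ 6.05841691e+01,  1.72169502e+01,  8.71818061e+01,  5.94951803e-04,
        7.56684438e+01, -3.81555902e+00]), 'joint_velocities': array([-0.11350981,  0.10209201, -0.03210911,  0.0453279 , -0.04479456,
        0.06932848]), 'tau': array([ 1.72010099e-03, -5.31794930e+01, -3.52750075e+01,  7.09187379e-02,
        2.41974351e-02, -7.66186781e-05]), 'eef_pos': array([0.2375272 , 0.49579565, 0.22386254]), 'tcp_rot': array([-9.00670128e+01,  5.04680623e-03, -2.56004225e+01]), 'wrist_force': array([-0.70079745, -0.26297087, -0.17380567]), 'ft_torque': array([ 0.00253434,  0.04190042, -0.00978953]), 'finger_gap': 0.09401339814285428}
scene {'K': [[449.3824697920818, 0.0, 321.5766244154391], [0.0, 449.3824697920818, 202.50269761875387], [0.0, 0.0, 1.0]], 'T': [[-0.31346437866900106, -0.6631922181247702, 0.6796441459502198, 1.268459101253089], [0.9495796449589889, -0.2235975998691631, 0.21977855039177452, 0.24147366260628256], [0.006211375469028821, 0.7142689935531965, 0.6998437137413509, 0.7747811523333471], [0.0, 0.0, 0.0, 1.0]]}
top {'K': [[431.24189017
[... 1117 characters left out ...]
t [([304.5, 249.2, 12.4, 9.3], 0.53)]
top spray_can [([419.9, 139.2, 39.0, 40.5], 0.81)]
top bearing [([237.5, 275.5, 20.1, 26.4], 0.74)]
top wrench [([313.9, 267.3, 62.2, 41.1], 0.93)]
scene housing [([246.7, 170.7, 124.6, 71.6], 0.67), ([397.0, 182.9, 21.8, 17.0], 0.35)]
scene disc [([204.9, 205.2, 18.5, 13.8], 0.74), ([258.7, 183.0, 22.6, 18.5], 0.69), ([216.4, 169.7, 29.4, 25.3], 0.67)]
scene keeper [([307.6, 202.3, 33.9, 16.0], 0.83)]
scene keeper_stub [([308.6, 202.7, 28.9, 13.5], 0.62)]
scene bolt [([336.5, 169.5, 12.3, 21.6], 0.62)]
scene spray_can [([163.7, 182.7, 38.1, 71.2], 0.66)]
scene bearing [([394.5, 184.1, 23.2, 16.0], 0.62)]
scene wrench [([285.7, 165.8, 57.4, 10.9], 0.49)]
```

```bash
python3 - <<'E'
import cv2
a=cv2.imread("pics/top0.png")[120:320,210:470]; cv2.imwrite("pics/top0c.png",cv2.resize(a,None,fx=3,fy=3,interpolation=cv2.INTER_CUBIC))
a=cv2.imread("pics/scene0.png")[130:280,150:430]; cv2.imwrite("pics/scene0c.png",cv2.resize(a,None,fx=2.8,fy=2.8,interpolation=cv2.INTER_CUBIC))
E
```

```text
(no output)
```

View pics/top0c.png

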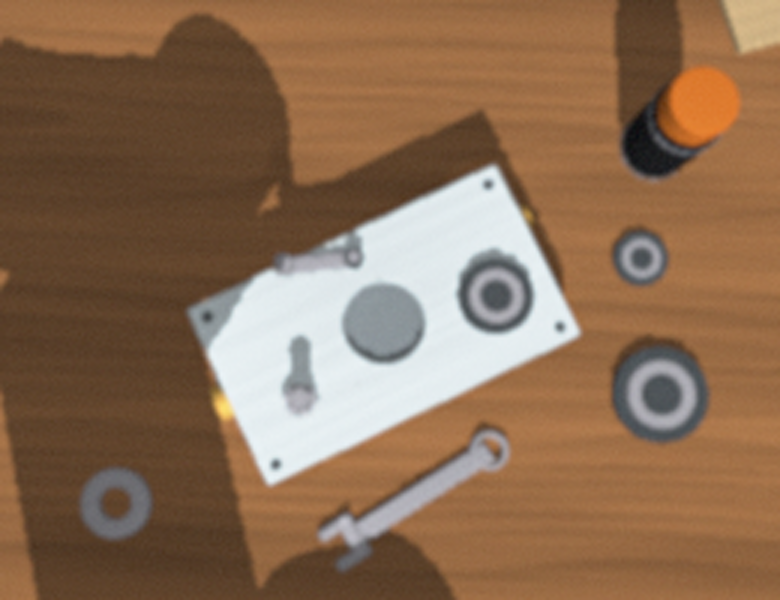

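View pics/scene0c.png

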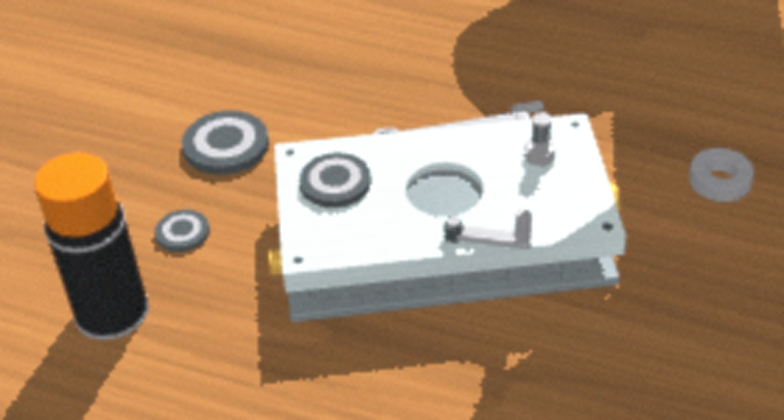

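View pics/wrist0.png

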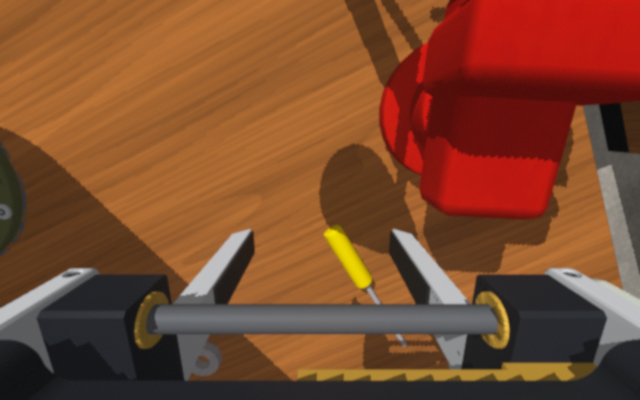

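View pics/top0.png

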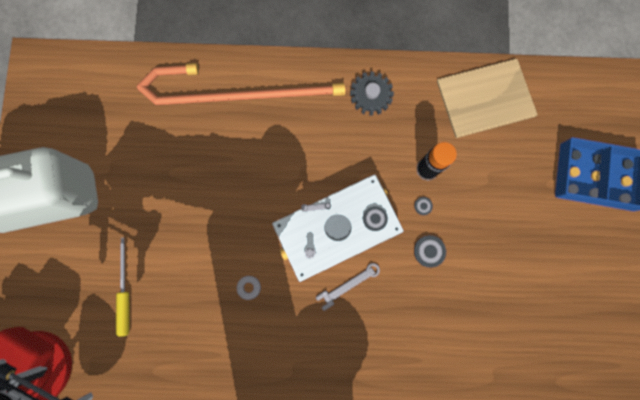

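```bash
cat > h.py <<'E'
import numpy as np, cv2
from station import readout, read_camera, camera_model, order, models
from scipy.spatial.transform import Rotation as R
def cam(n,obs=None):
    m=camera_model(n); K=np.array(m["K"])
    if n!="wrist": return K,np.array(m["T"])
    o=obs or readout.get_obs(); T=np.eye(4); T[:3,:3]=R.from_euler('xyz',o['tcp_rot'],degrees=True).as_matrix(); T[:3,3]=o['eef_pos']
    return K,T@np.array(m["mount"])
def p2w(C,u,v,z):
    K,T=C; d=np.linalg.inv(K)@[u,v,1]; d=T[:3,:3]@[d[0],-d[1],-d[2]]
    return T[:3,3]+d*(z-T[2,3])/d[2]
def w2p(C,P):
    K,T=C; c=(np.asarray(P)-T[:3,3])@T[:3,:3]; c=c*[1,-1,-1]; q=c@K.T; return q[...,:2]/q[...,2:]
E
python3 - <<'E'
from h import *
from scipy.optimize import least_squares
C=cam("top");S=cam("scene")
pc=np.array([(188,311),(497,165),(581,330),(270,485)])/3+[210,120]-1/3
W=np.array([p2w(C,u,v,.06) for u,v in pc]); print(W.round(4))
# model order: image upper-left = +x,+y ; upper right=+x,-y ; lower right -x,-y; lower left -x,+y
L=np.array([(.075,.135),(.075,-.135),(-.075,-.135),(-.075,.135)])
sc=np.array([(625,248),(292,268+22),(274,145),(587,115)],float)
def T(q,L): c,s=np.cos(q[2]),np.sin(q[2]); return L@np.array([[c,s],[-s,c]])+q[:2]
r=least_squares(lambda q:(T(q,L)-W[:,:2]).ravel(),[.4,0,.4]);q=r.x
print(q[:2].round(4),np.degrees(q[2]),(r.fun*1e3).round(1))
np.save("q.npy",q)
for n,b,z in [("disc",[364.5,211.3,25.4,18.4],.064),("small",[411.7,197.7,21.5,15.6],.004),("big",[413.8,236.9,35.4,29.5],.004)]: pass
def inv(P): c,s=np.cos(q[2]),np.sin(q[2]); return (np.asarray(P)[...,:2]-q[:2])@np.array([[c,-s],[s,c]])
# crop pixel picks
f=lambda x,y,z:p2w(C,x/3+210-1/3,y/3+120-1/3,z)
for n,x,y,z in [("recess",384,323,.06),("disc",496,296,.066),("discL",458,296,.066),("discR",534,296,.066),("small L",613,257,.004),("small R",667,257,.004),("bigL",612,392,.005),("bigR",707,392,.005),("pivot",353,253,.075),("pin",285,263,.094),("boltbase",298,400,.06),("boltop",300,342,.102),("can",700,105,.15),("bearing",116,503,.016),("wr1",489,450,.005),("wr2",345,540,.005)]:
    w=f(x,y,z); print(n,w.round(4),(inv(w)*1e3).round(1))
for nm,P in [("recess",[0,0,.06]),("pivot",[.055,0,.077])]:
    w=np.r_[T(q,np.array(P[:2])),P[2]]; print(nm,w,w2p(C,w)*3-[630,360],w2p(S,w))
E
```

```text
[[ 0.5692  0.1366  0.06  ]
 [ 0.6936 -0.1043  0.06  ]
 [ 0.5635 -0.1717  0.06  ]
 [ 0.4369  0.0675  0.06  ]]
[ 0.5658 -0.018 ] 27.56977475956478 [ 0.6 -0.2  1.2  1.4 -1.7 -0.6 -0.1 -0.6]
recess [ 0.5644 -0.0171  0.06  ] [-0.9  1.5]
disc [ 0.5876 -0.1039  0.066 ] [-20.5 -86.2]
discL [ 0.5867 -0.0742  0.066 ] [ -7.5 -59.5]
discR [ 0.5885 -0.1337  0.066 ] [ -33.4 -113. ]
small L [ 0.6308 -0.2095  0.004 ] [ -31.  -199.9]
small R [ 0.6322 -0.2548  0.004 ] [ -50.7 -240.6]
bigL [ 0.5184 -0.2082  0.005 ] [-130.  -146.7]
bigR [ 0.5207 -0.2865  0.005 ] [-164.2 -217.2]
pivot [0.6168 0.009  0.075 ] [57.7  0.3]
pin [0.6046 0.0609 0.094 ] [70.9 52. ]
boltbase [0.5024 0.0482 0.06  ] [-25.5  88. ]
boltop [0.5441 0.0473 0.102 ] [11.  67.9]
can [ 0.7231 -0.2413  0.15  ] [  36.1 -270.7]
bearing [0.418  0.1916 0.016 ] [-34.  254.2]
wr1 [ 0.4684 -0.1076  0.005 ] [-127.8  -34.4]
wr2 [0.3934 0.0077 0.005 ] [-141.   102.6]
recess [ 0.56579398 -0.01799303  0.06      ] [384.19938244 320.20587795] [308.30407113 196.65227278]
pivot [0.61454861 0.00746253 0.077     ] [353.94683763 254.51010809] [311.72835682 208.16944198]
```

```bash
cat >> h.py <<'E'
def toolshift(target, yaw=None):
    """shift in tool axes (10cm units) as it stands, and turn about tool y (90deg units)"""
    o=readout.get_obs(); Rm=R.from_euler('xyz',o['tcp_rot'],degrees=True).as_matrix()
    d=Rm.T@(np.array(target)-o['eef_pos'])*10
    t=None
    if yaw is not None:
        Rt=R.from_euler('xyz',[-90,0,yaw],degrees=True).as_matrix(); t=R.from_matrix(Rm.T@Rt).as_rotvec(degrees=True)/90
    return d.round(4), t
Q=None
def hs(x,y,z=0.06):
    q=np.load("q.npy"); c,s=np.cos(q[2]),np.sin(q[2]); return np.array([q[0]+c*x-s*y,q[1]+s*x+c*y,z])
def ih(P):
    q=np.load("q.npy"); c,s=np.cos(q[2]),np.sin(q[2]); return (np.asarray(P)[...,:2]-q[:2])@np.array([[c,-s],[s,c]])
E
python3 -c "
from h import *
print(toolshift([.605,-.172,.2],-75.5))"
```

```text
(array([ 6.1993,  0.2444, -4.4372]), array([-1.37103039e-05,  5.54453593e-01, -1.43825941e-05]))
```

Emit:
step_arm:
  deltas: "0.383 0.31 0.012 -0.222 0 0 0;0.383 0.31 0.012 -0.222 0 0 0;0.383 0.31 0.012 -0.222 0 0 0;0.383 0.31 0.012 -0.222 0 0 0;0.383 0.31 0.012 -0.222 0 0 0;0.383 0.31 0.012 -0.222 0 0 0;0.383 0.31 0.012 -0.222 0 0 0;0.383 0.31 0.012 -0.222 0 0 0;0.383 0.31 0.012 -0.222 0 0 0;0.383 0.31 0.012 -0.222 0 0 0;0.383 0.31 0.012 -0.222 0 0 0;0.383 0.31 0.012 -0.222 0 0 0;0.383 0.31 0.012 -0.222 0 0 0;0.383 0.31 0.012 -0.222 0 0 0;0.383 0.31 0.012 -0.222 0 0 0;0.383 0.31 0.012 -0.222 0 0 0;0.383 0.31 0.012 -0.222 0 0 0;0.383 0.31 0.012 -0.222 0 0 0;0.383 0.31 0.012 -0.222 0 0 0;0.383 0.31 0.012 -0.222 0 0 0"

```text
t: 2.95
eef_pos: [0.6055, -0.1738, 0.2004]
tcp_rot: [-90.0, -0.0, -25.6]
wrist_force: [-0.1, 0.4, -0.6]
finger_gap: 0.0356
```

Emit:
step_arm:
  deltas: "0.383 0 0 0 0 0.092 0;0.383 0 0 0 0 0.092 0;0.383 0 0 0 0 0.092 0;0.383 0 0 0 0 0.092 0;0.383 0 0 0 0 0.092 0;0.383 0 0 0 0 0.092 0;0.383 0 0 0 0 0 0;0.383 0 0 0 0 0 0"

```text
t: 3.75
eef_pos: [0.6049, -0.1723, 0.2004]
tcp_rot: [-90.0, 0.0, -75.0]
wrist_force: [0.6, -0.2, -0.4]
finger_gap: 0.036
```

```bash
python3 - <<'E'
from h import *
o=readout.get_obs(); print(o['t'],o['eef_pos'],o['tcp_rot'],o['joint_pos'],o['finger_gap'])
im=read_camera("wrist"); cv2.imwrite("pics/w1.png",im[:,:,::-1])
print(models.boxes_of("wrist","disc"),models.boxes_of("wrist","bolt"))
C=cam("wrist",o)
for n,P in [("recess",hs(0,0)),("disc",hs(-20,-86,.068)*1),("c",hs(.075,.135)),("c",hs(-.075,-.135)),("c",hs(.075,-.135))]:
    print(n,w2p(C,P if n!="disc" else hs(-.02,-.086,.068)))
E
```

```text
3.75 [ 0.60493451 -0.17229813  0.20040975] [-9.00032717e+01  4.04134391e-03 -7.50294117e+01] [-1.92344991e+01  2.83935927e+01  7.48491949e+01  1.54416586e-03
  7.67621900e+01 -3.42054412e+01] 0.03603968507969525
[{'box': [292.4, 105.2, 61.1, 61.5], 'p': 0.98}, {'box': [212.7, 196.4, 60.7, 56.0], 'p': 0.77}, {'box': [312.2, 217.6, 32.9, 37.4], 'p': 0.71}] []
recess [323.28215888  37.08253528]
disc [322.4841274  131.81378198]
c [ 376.72962859 -165.19956096]
c [283.52146548 187.56442809]
c [418.735343   157.65568299]
```

View pics/w1.png

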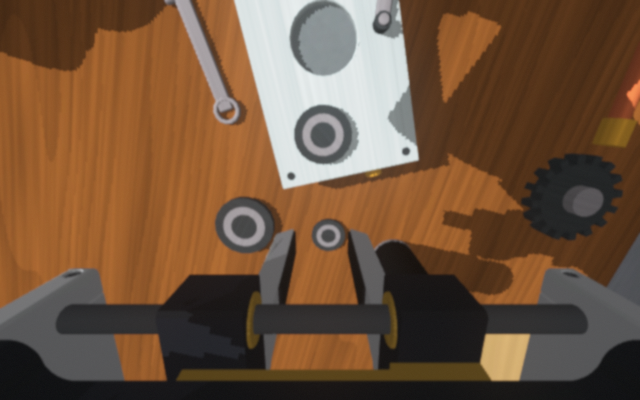

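```bash
python3 - <<'E'
from h import *
C=cam("wrist")
im=cv2.imread("pics/w1.png")
cv2.imwrite("pics/w1c.png",cv2.resize(im[0:200,220:440],None,fx=3.4,fy=3,interpolation=cv2.INTER_CUBIC)[:600])
for n,u,v,z in [("cornerA",285,188,.06),("cornerB",418,158.5,.06),("disc",322.5,134,.068),("disc L",294,134,.068),("disc R",352,134,.068),("disc T",323,105,.068),("disc B",323,164,.068),("recess",323,38,.06),("rT",323,1,.06),("rB",323,75.5,.06),("rL",290.5,38,.06),("rR",355.5,38,.06)]:
    w=p2w(C,u,v,z);print(n,w.round(4),(ih(w)*1e3).round(1))
E
```

```text
cornerA [ 0.5635 -0.1724  0.06  ] [ -73.5 -135.8]
cornerB [ 0.6944 -0.1042  0.06  ] [  74.2 -135.9]
disc [ 0.5886 -0.1056  0.068 ] [-20.3 -88.2]
disc L [ 0.5604 -0.113   0.068 ] [-48.8 -81.7]
disc R [ 0.6177 -0.0978  0.068 ] [  9.1 -94.8]
disc T [ 0.5818 -0.0783  0.068 ] [-13.7 -60.9]
disc B [ 0.597 -0.135  0.068] [ -26.5 -118.2]
recess [ 0.566  -0.0188  0.06  ] [-0.2 -0.8]
rT [0.5581 0.011  0.06  ] [ 6.6 29.3]
rB [ 0.5746 -0.0509  0.06  ] [ -7.5 -33.3]
rL [ 0.5357 -0.0268  0.06  ] [-30.7   6.1]
rR [ 0.5963 -0.0107  0.06  ] [30.4 -7.7]
```

View pics/w1c.png

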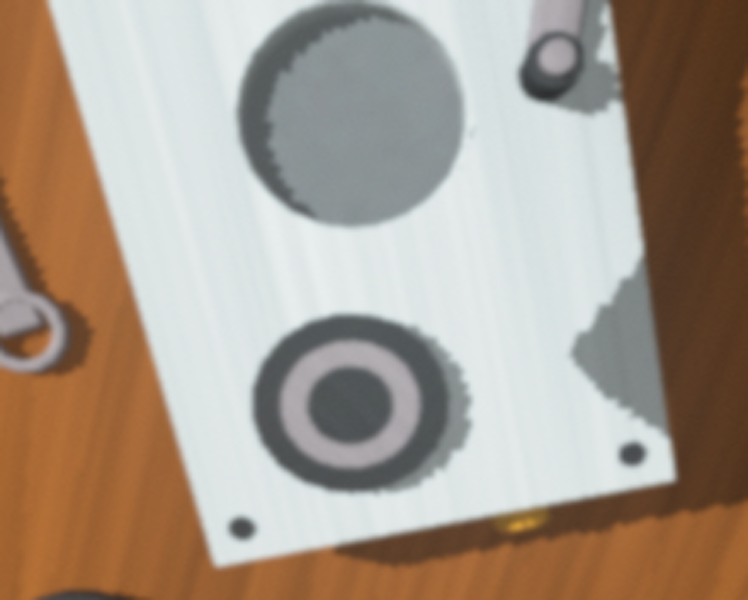

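Emit:
step_arm:
  deltas: "0.383 0 0.3 0.014 0 0.004 0;0.383 0 0.3 0 0 0 0;0.383 0 0.3 0 0 0 0;0.383 0 0.18 0 0 0 0;0.383 0 0.1 0 0 0 0;0.383 0 0 0 0 0 0;0.383 0 0 0 0 0 0"

```text
t: 4.6
eef_pos: [0.6067, -0.1721, 0.0835]
tcp_rot: [-89.9, -0.0, -75.6]
wrist_force: [0.4, -0.8, 0.8]
finger_gap: 0.0359
```

```bash
python3 - <<'E'
from h import *
o=readout.get_obs(); print(o['t'],o['eef_pos'],o['tcp_rot'],o['finger_gap'],o['wrist_force'])
im=read_camera("wrist"); cv2.imwrite("pics/w2.png",im[:,:,::-1])
C=cam("wrist",o)
print(w2p(C,[.5886,-.1056,.068]))
im=read_camera("scene"); cv2.imwrite("pics/s2.png",cv2.resize(im[100:300,120:440,::-1],None,fx=2.4,fy=2.4))
E
```

```text
4.6 [ 0.60674309 -0.17210018  0.08345465] [-8.99412061e+01 -4.21195052e-02 -7.56030602e+01] 0.03588996268970719 [ 0.35957097 -0.75158617  0.84903986]
[319.4691288  138.74923902]
```

View pics/w2.png

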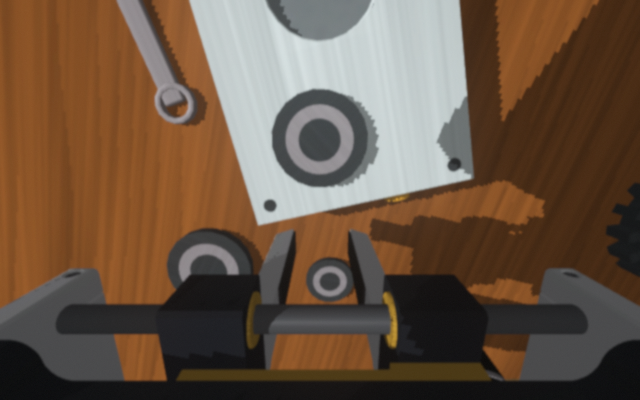

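View pics/s2.png

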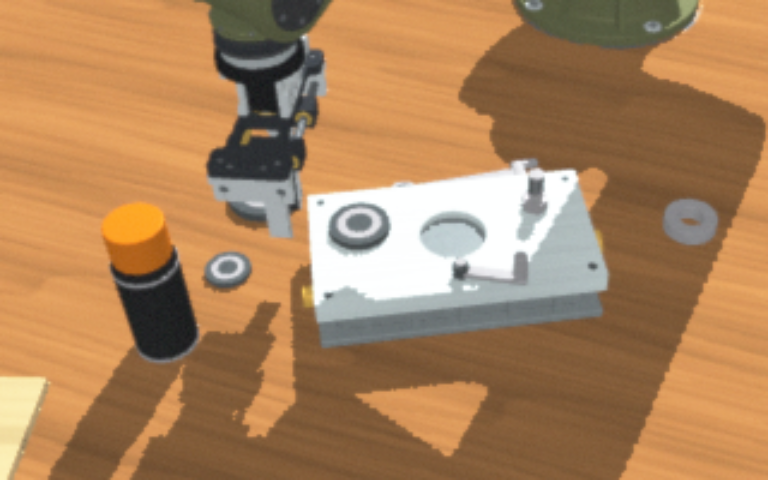

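Emit:
step_arm:
  deltas: "0.383 -0.1 0 0 0 0 0;0.383 -0.1 0 0 0 0 0;0.383 -0.1 0 0 0 0 0;0.383 -0.06 0 0 0 0 0;0.383 -0.06 0 0 0 0 0;0.383 -0.06 0 0 0 0 0;0.383 -0.06 0 0 0 0 0;0.383 -0.06 0 0 0 0 0;0.383 -0.06 0 0 0 0 0;0.383 -0.06 0 0 0 0 0;0.383 -0.06 0 0 0 0 0;0.383 0 0 0 0 0 0"

```text
t: 5.9
eef_pos: [0.5867, -0.0956, 0.0824]
tcp_rot: [-90.0, 0.0, -75.6]
wrist_force: [-0.2, 0.4, 0.2]
finger_gap: 0.0363
```

```bash
python3 - <<'E'
from h import *
o=readout.get_obs(); print(o['t'],o['eef_pos'],o['tcp_rot'],o['finger_gap'],o['wrist_force'])
im=read_camera("wrist"); cv2.imwrite("pics/w3.png",im[:,:,::-1])
C=cam("wrist",o)
print(w2p(C,[.566,-.0185,.06]))
E
```

```text
5.9 [ 0.58673679 -0.09557663  0.08238488] [-9.00152421e+01  2.10681982e-02 -7.56061281e+01] 0.03627222536419149 [-0.18632827  0.44759162  0.24031437]
[319.71063919 120.58091022]
```

View pics/w3.png

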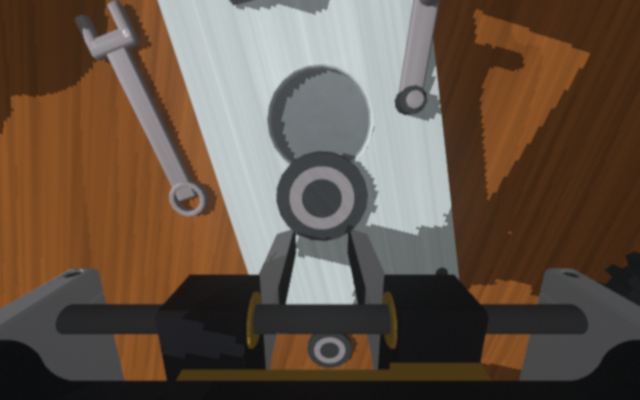

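Emit:
step_arm:
  deltas: "0.383 -0.06 0 0 0 0 0;0.383 -0.06 0 0 0 0 0;0.383 -0.06 0 0 0 0 0;0.383 -0.06 0 0 0 0 0;0.383 -0.06 0 0 0 0 0;0.383 -0.06 0 0 0 0 0;0.383 -0.05 0 0 0 0 0;0.383 -0.04 0 0 0 0 0;0.383 0 0 0 0 0 0;0.383 0 0 0 0 0 0"

```text
t: 6.95
eef_pos: [0.5757, -0.0527, 0.0824]
tcp_rot: [-90.0, 0.0, -75.6]
wrist_force: [0.3, 0.1, 1.3]
finger_gap: 0.0362
```

```bash
python3 - <<'E'
from h import *
o=readout.get_obs(); print(o['t'],o['eef_pos'],o['tcp_rot'],o['finger_gap'],o['wrist_force'])
im=read_camera("wrist"); cv2.imwrite("pics/w4.png",im[:,:,::-1])
C=cam("wrist",o)
print(w2p(C,[.566,-.0185,.06]))
im=read_camera("scene"); cv2.imwrite("pics/s4.png",cv2.resize(im[140:260,220:400,::-1],None,fx=4,fy=4,interpolation=cv2.INTER_CUBIC))
E
```

```text
6.95 [ 0.57572772 -0.05270326  0.0823917 ] [-9.00093305e+01  8.59581805e-03 -7.56313770e+01] 0.0361615947560958 [0.28040872 0.11072477 1.29688152]
[319.83360103 189.21345218]
```

View pics/w4.png

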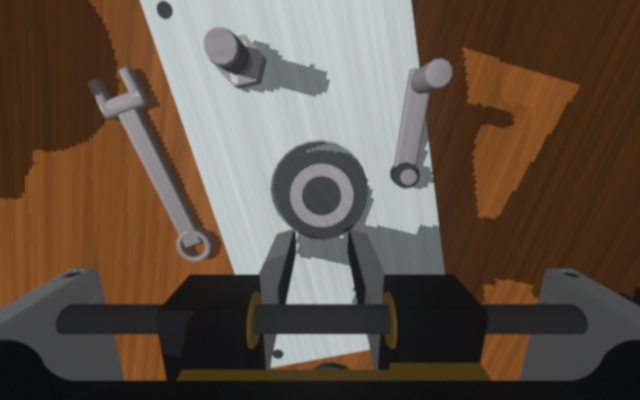

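View pics/s4.png

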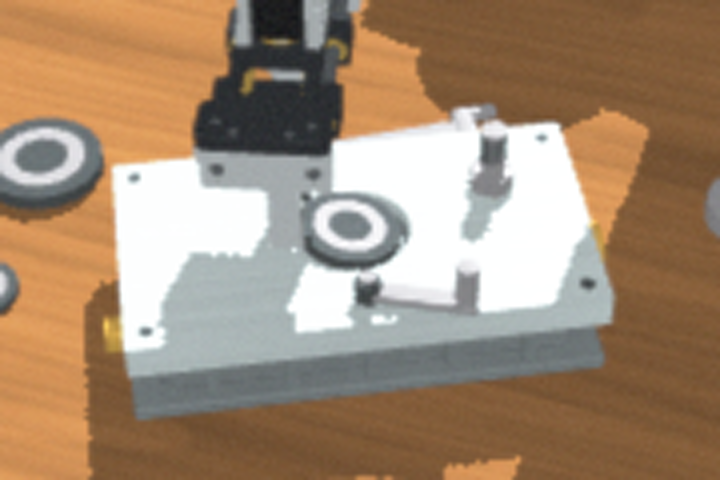

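Emit:
step_arm:
  deltas: "0.383 -0.03 0 0 0 0 0;0.383 -0.03 0 0 0 0 0;0.383 0 0 0 0 0 0;0.383 0 0 0 0 0 0"

```text
t: 7.45
eef_pos: [0.5743, -0.0469, 0.0825]
tcp_rot: [-90.0, 0.0, -75.6]
wrist_force: [-0.4, 0.8, 0.3]
finger_gap: 0.036
```

```bash
python3 - <<'E'
from h import *
o=readout.get_obs(); print(o['t'],o['eef_pos'],o['tcp_rot'],o['finger_gap'],o['wrist_force'])
im=read_camera("wrist"); cv2.imwrite("pics/w5.png",cv2.resize(im[120:280,220:440,::-1],None,fx=3.4,fy=3.4,interpolation=cv2.INTER_CUBIC))
C=cam("wrist",o)
print(w2p(C,[.566,-.0185,.06]))
im=read_camera("scene"); cv2.imwrite("pics/s5.png",cv2.resize(im[140:260,220:400,::-1],None,fx=4,fy=4,interpolation=cv2.INTER_CUBIC))
E
```

```text
7.45 [ 0.57429626 -0.04686901  0.08246949] [-8.99974839e+01  1.70538277e-04 -7.56288426e+01] 0.03599719536010006 [-0.41515049  0.81131403  0.29228257]
[319.75735985 197.83731163]
```

View pics/w5.png

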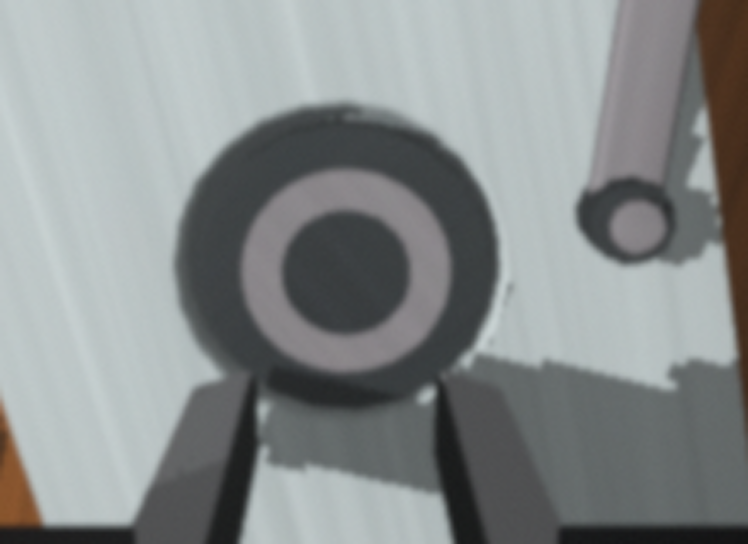

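View pics/s5.png

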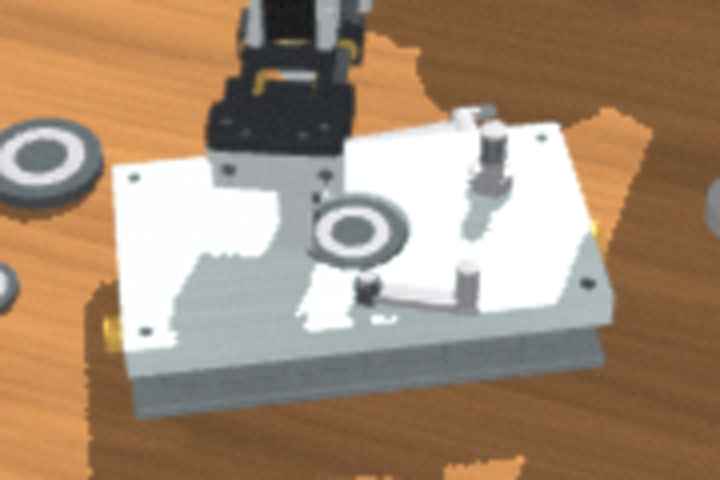

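Emit:
step_arm:
  deltas: "0.383 0.1 0 0 0 0 0;0.383 0.1 0 0 0 0 0;0.383 0.05 0 0 0 0 0;0.383 0 0 0 0 0 0"

```text
t: 7.95
eef_pos: [0.5806, -0.0722, 0.0823]
tcp_rot: [-90.0, -0.0, -75.7]
wrist_force: [-0.5, 0.1, 0.5]
finger_gap: 0.0359
```

```bash
python3 - <<'E'
from h import *
o=readout.get_obs(); print(o['t'],o['eef_pos'],o['tcp_rot'],o['finger_gap'],o['wrist_force'])
im=read_camera("wrist"); cv2.imwrite("pics/w6.png",cv2.resize(im[90:250,220:440,::-1],None,fx=3.4,fy=3.4,interpolation=cv2.INTER_CUBIC))
C=cam("wrist",o)
print(w2p(C,[.566,-.0185,.06]), w2p(C,[.566,-.0185,.059]))
im=read_camera("scene"); cv2.imwrite("pics/s6.png",cv2.resize(im[170:220,280:340,::-1],None,fx=10,fy=10,interpolation=cv2.INTER_CUBIC))
S=cam("scene"); print(w2p(S,[.566,-.0185,.059]))
E
```

```text
7.95 [ 0.5806086  -0.0722417   0.08233977] [-9.00030561e+01 -1.56047032e-03 -7.57099760e+01] 0.03586580989564558 [-0.53538226  0.09193725  0.47523865]
[319.83270459 159.09325609] [319.84024865 158.91963896]
[308.07303289 196.97614402]
```

View pics/w6.png

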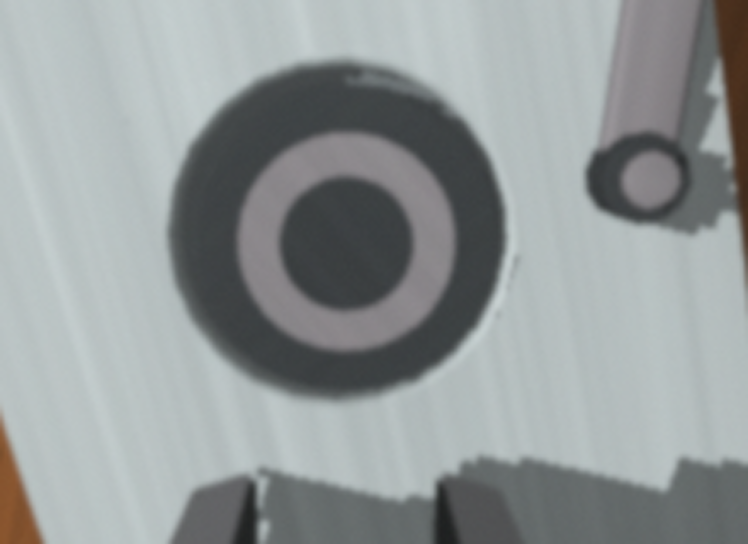

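View pics/s6.png

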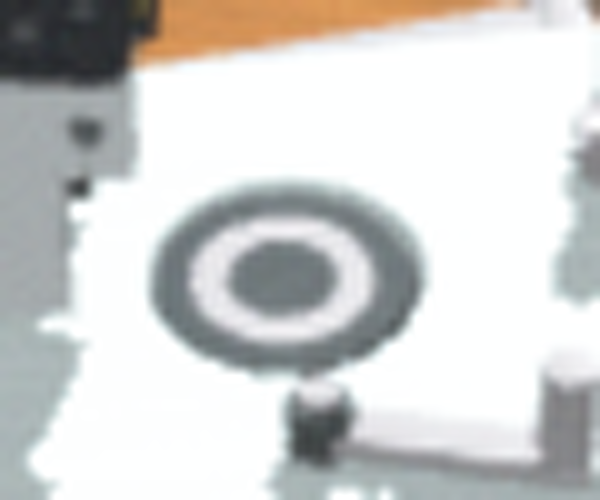

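```bash
python3 - <<'E'
from h import *
C=cam("wrist")
w=p2w(C,411.8,142.9,.094); h=ih(w); print(w,h, np.degrees(np.arctan2(h[1],h[0]-.055)),np.hypot(h[1],h[0]-.055))
# ring centre
print(ih(p2w(C,322,160.9,.059)))
# plan positions: contact tool centre behind pin by 7+8+ m
q=np.load("q.npy")
for a in np.arange(60,181,10):
    pin=hs(.055+.055*np.cos(np.radians(a)),.055*np.sin(np.radians(a)))
    print(a,pin.round(4),"push dir world",round(a+90+np.degrees(q[2]),1))
E
```

```text
[0.60957188 0.00618761 0.094     ] [0.04999831 0.00117322] 166.7990931345384 0.005137443494131567
[ 0.00123311 -0.00126594]
60 [0.6169 0.0624 0.06  ] push dir world 177.6
70 [0.6073 0.062  0.06  ] push dir world 187.6
80 [0.5979 0.0599 0.06  ] push dir world 197.6
90 [0.5891 0.0562 0.06  ] push dir world 207.6
100 [0.581  0.0511 0.06  ] push dir world 217.6
110 [0.574  0.0446 0.06  ] push dir world 227.6
120 [0.5681 0.037  0.06  ] push dir world 237.6
130 [0.5637 0.0284 0.06  ] push dir world 247.6
140 [0.5608 0.0193 0.06  ] push dir world 257.6
150 [0.5596 0.0098 0.06  ] push dir world 267.6
160 [5.6e-01 2.0e-04 6.0e-02] push dir world 277.6
170 [ 0.5621 -0.0091  0.06  ] push dir world 287.6
180 [ 0.5658 -0.018   0.06  ] push dir world 297.6
```

```bash
python3 - <<'E'
from h import *
C=cam("wrist",dict(eef_pos=np.array([0.57572772,-0.05270326,0.0823917]),tcp_rot=[-90.009,.0086,-75.631]))
w=p2w(C,438,73,.094); h=ih(w); a=np.arctan2(h[1],h[0]-.055); print(w,h, np.degrees(a),np.hypot(h[1],h[0]-.055))
P=hs(.055+.055*np.cos(a),.055*np.sin(a),.15);print(P)
yaw=np.degrees(a)+90+27.57-270; print(yaw, toolshift(P,yaw))
E
```

```text
[0.60617777 0.05993686 0.094     ] [0.0718663  0.05039002] 71.49383000002065 0.05313780439194719
[0.60588442 0.06177581 0.15      ]
-80.93616999997937 (array([-1.2271, -0.6768,  0.5761]), array([ 1.35102255e-04,  5.85821075e-02, -8.55814186e-05]))
```

Emit:
step_arm:
  deltas: "0.383 0 -0.25 0 0 0 0;0.383 0 -0.25 0 0 0 0;0.383 0 -0.177 0 0 0 0;0.383 -0.3 0 0.14 0 0 0;0.383 -0.3 0 0.14 0 0 0;0.383 -0.3 0 0.14 0 0 0;0.383 -0.327 0 0.156 0 0 0;0.383 0 0 0 0 0.058 0;0.383 0 0 0 0 0 0;0.383 0 0 0 0 0 0"

```text
t: 9.05
eef_pos: [0.6057, 0.0618, 0.1501]
tcp_rot: [-90.0, -0.0, -80.7]
wrist_force: [0.1, 0.5, 0.2]
finger_gap: 0.0359
```

```bash
python3 - <<'E'
from h import *
o=readout.get_obs(); print(o['t'],o['eef_pos'],o['tcp_rot'],o['finger_gap'],o['wrist_force'])
for n in ("wrist","top","scene"):
    im=read_camera(n)
    if n=="top": im=cv2.resize(im[160:300,250:420],None,fx=4,fy=4)
    if n=="scene": im=cv2.resize(im[130:250,220:400],None,fx=4,fy=4)
    cv2.imwrite(f"pics/{n}7.png",im[:,:,::-1])
E
```

```text
9.05 [0.60572749 0.06178411 0.15009385] [-9.00112560e+01 -1.08067566e-03 -8.07304056e+01] 0.03589758861956064 [0.12385697 0.53015369 0.23279653]
```

View pics/wrist7.png

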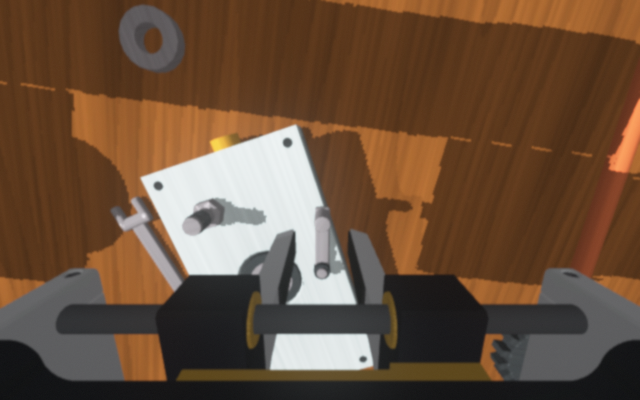

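View pics/scene7.png

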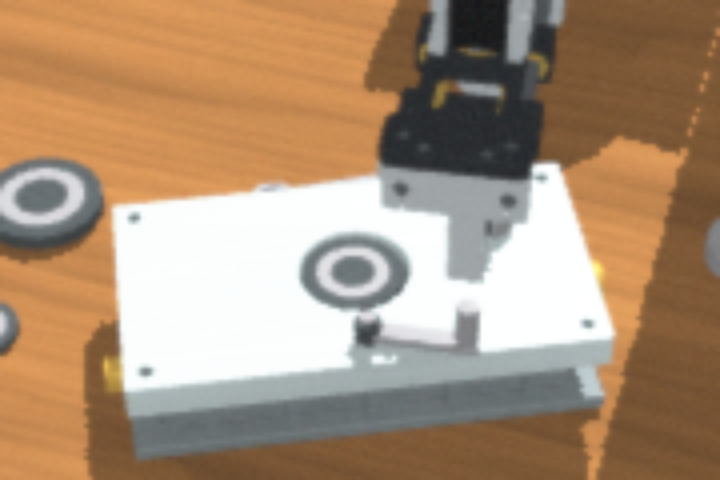

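View pics/top7.png

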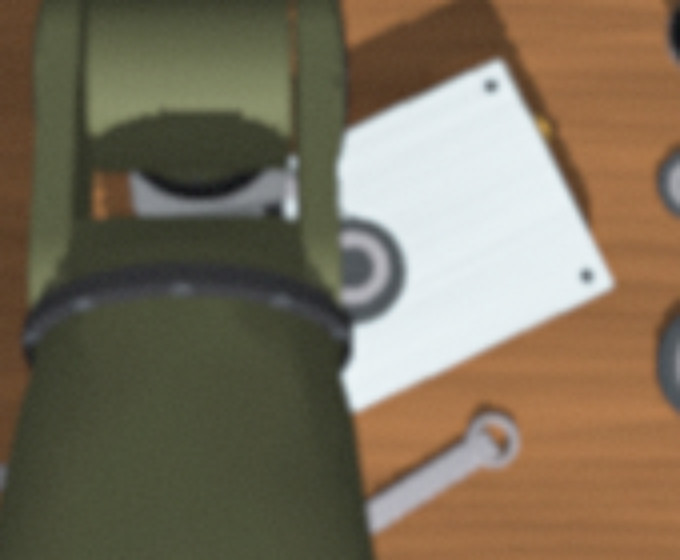

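Emit:
step_arm:
  deltas: "0.383 0 0.2 0 0 0 0;0.383 0 0.2 0 0 0 0;0.383 0 0.12 0 0 0 0;0.383 0 0.05 0 0 0 0;0.383 0 0 0 0 0 0;0.22 0 0 0 0 0 0;0.22 0 0 0 0 0 0;0.22 0 0 0 0 0 0;0.22 0 0 0 0 0 0"
  newtons: 5

```text
t: 10.1
eef_pos: [0.606, 0.062, 0.0935]
tcp_rot: [-90.0, -0.0, -80.9]
wrist_force: [0.1, 0.1, -0.2]
finger_gap: 0.021
```

```bash
python3 - <<'E'
from h import *
o=readout.get_obs(); print(o['t'],o['eef_pos'],o['tcp_rot'],o['finger_gap'],o['wrist_force'],o['joint_pos'])
im=read_camera("wrist"); cv2.imwrite(f"pics/w8.png",cv2.resize(im[100:300,200:440,::-1],None,fx=3,fy=3))
im=read_camera("scene"); cv2.imwrite("pics/s8.png",cv2.resize(im[130:250,220:400,::-1],None,fx=4,fy=4))
E
```

```text
10.1 [0.60598054 0.0619647  0.09350868] [-8.99711465e+01 -2.90335063e-03 -8.08586908e+01] 0.02095873609414787 [ 0.07471488  0.06009729 -0.20557993] [ 2.39361994e+00  3.20680785e+01  8.43202657e+01  5.66077963e-04
  6.35826610e+01 -6.74794166e+00]
```

View pics/w8.png

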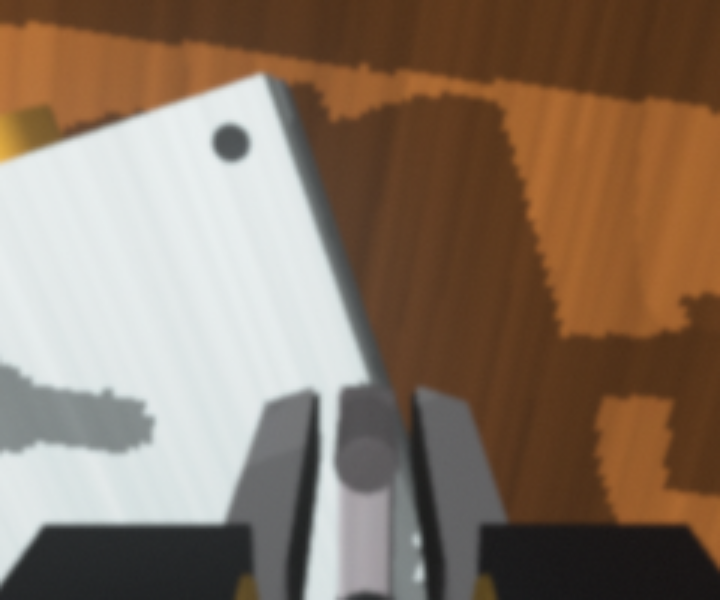

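View pics/s8.png

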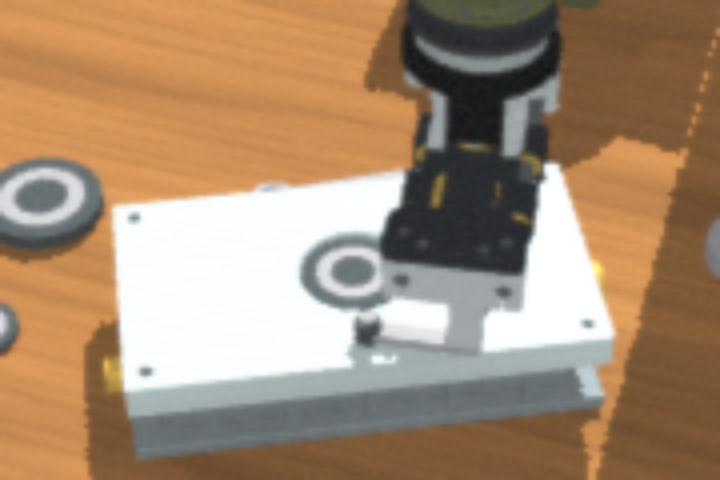

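Emit:
step_arm:
  deltas: "0.22 0.003 0 -0.0575 0 -0.0667 0;0.22 0.003 0 -0.0575 0 -0.0667 0;0.22 0.003 0 -0.0575 0 -0.0667 0;0.22 0.003 0 -0.0575 0 -0.0667 0;0.22 0.003 0 -0.0575 0 -0.0667 0;0.22 0.003 0 -0.0575 0 -0.0667 0;0.22 0.003 0 -0.0575 0 -0.0667 0;0.22 0.003 0 -0.0575 0 -0.0667 0;0.22 0.003 0 -0.0575 0 -0.0667 0;0.22 0 0 0 0 0 0"

```text
t: 11.2
eef_pos: [0.5654, 0.0322, 0.0933]
tcp_rot: [-90.0, -0.0, -26.8]
wrist_force: [0.5, 0.1, 0.4]
finger_gap: 0.0206
```

```bash
python3 - <<'E'
from h import *
o=readout.get_obs(); print(o['t'],o['eef_pos'],o['tcp_rot'],o['finger_gap'],o['wrist_force'],o['joint_pos'])
a=np.radians(71.5+54);print(hs(.055+.055*np.cos(a),.055*np.sin(a)))
im=read_camera("wrist"); cv2.imwrite(f"pics/w9.png",im[:,:,::-1])
im=read_camera("scene"); cv2.imwrite("pics/s9.png",cv2.resize(im[130:250,220:400,::-1],None,fx=4,fy=4))
E
```

```text
11.2 [0.56537017 0.03218816 0.09326585] [-8.99999312e+01 -5.54753778e-04 -2.67606607e+01] 0.020640333720431166 [0.54386087 0.08634137 0.36916343] [-4.47126423e-01  2.72252797e+01  9.18950430e+01 -2.10904956e-04
  6.08791495e+01 -6.36863631e+01]
[0.56551288 0.03237231 0.06      ]
```

View pics/w9.png

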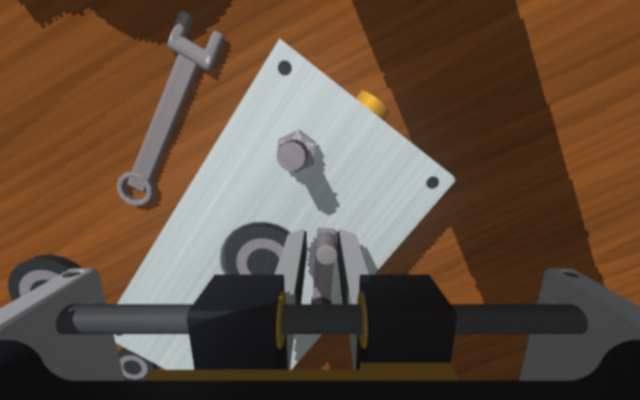

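View pics/s9.png

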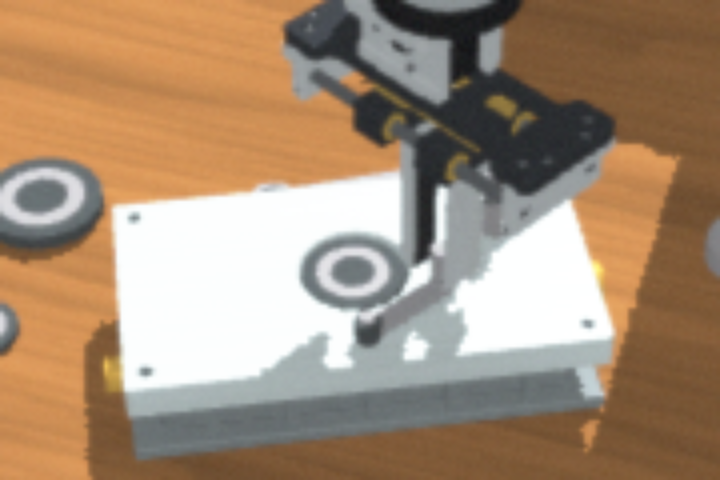

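Emit:
step_arm:
  deltas: "0.22 0.003 0 -0.0575 0 -0.0667 0;0.22 0.003 0 -0.0575 0 -0.0667 0;0.22 0.003 0 -0.0575 0 -0.0667 0;0.22 0.003 0 -0.0575 0 -0.0667 0;0.22 0.003 0 -0.0575 0 -0.0667 0;0.22 0.003 0 -0.0575 0 -0.0667 0;0.22 0.003 0 -0.0575 0 -0.0667 0;0.22 0.003 0 -0.0575 0 -0.0667 0;0.22 0.003 0 -0.0575 0 -0.0667 0;0.22 0 0 0 0 0 0"

```text
t: 12.3
eef_pos: [0.5659, -0.0176, 0.0931]
tcp_rot: [-90.0, 0.0, 27.1]
wrist_force: [0.9, -0.7, 0.1]
finger_gap: 0.0208
```

Emit:
step_arm:
  deltas: "0.22 0 0 -0.015 0 0 0;0.22 0 0 -0.015 0 0 0;0.22 0 0 0 0 0 0"

```text
t: 12.6
eef_pos: [0.567, -0.02, 0.0931]
tcp_rot: [-90.0, 0.0, 27.1]
wrist_force: [-0.4, 0.1, -0.4]
finger_gap: 0.0206
```

```bash
python3 - <<'E'
from h import *
o=readout.get_obs(); print(o['t'],o['eef_pos'],ih(o['eef_pos']),o['tcp_rot'],o['finger_gap'],o['wrist_force'],o['joint_pos'])
im=read_camera("wrist"); cv2.imwrite(f"pics/w10.png",im[:,:,::-1])
im=read_camera("scene"); cv2.imwrite("pics/s10.png",cv2.resize(im[130:250,220:400,::-1],None,fx=4,fy=4))
E
```

```text
12.6 [ 0.56701506 -0.02001268  0.09308996] [ 0.00014768 -0.00235546] [-8.99907302e+01  8.46387903e-03  2.70874791e+01] 0.020592154515979393 [-0.38832866  0.08701104 -0.42833066] [-5.72145423e+00  2.73668339e+01  9.17064469e+01  3.66664368e-03
  6.09388558e+01 -1.22810714e+02]
```

View pics/w10.png

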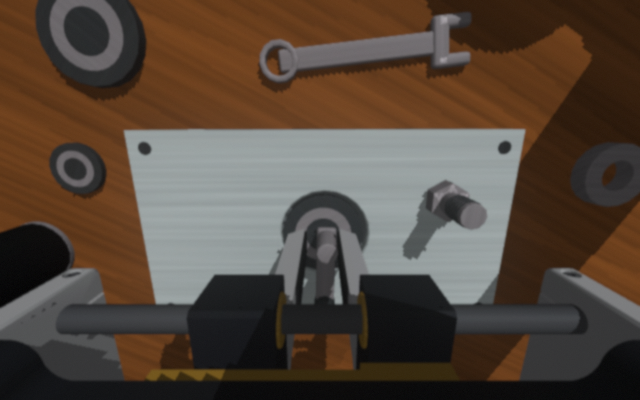

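View pics/s10.png

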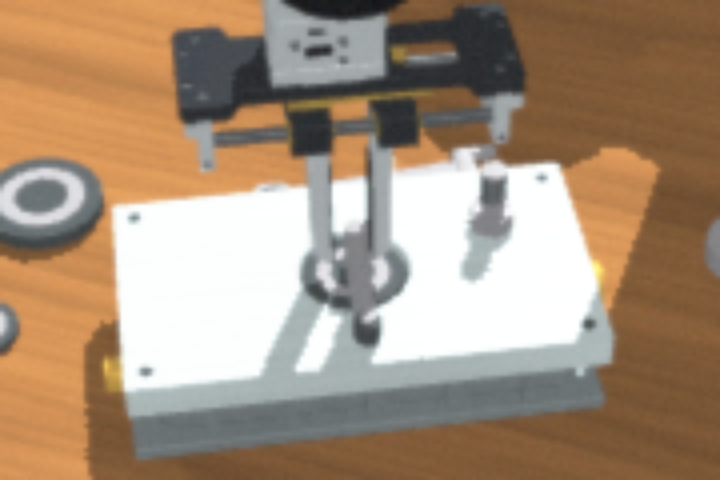

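Emit:
step_arm:
  deltas: "0.22 0 0 -0.01 0 0 0;0.22 0 0 -0.01 0 0 0;0.22 0 0 -0.005 0 0 0;0.22 0 0 0 0 0 0"

```text
t: 13.1
eef_pos: [0.5677, -0.0216, 0.093]
tcp_rot: [-89.9, 0.0, 27.2]
wrist_force: [-4.5, 6.3, 2.7]
finger_gap: 0.0211
```

Emit:
step_arm:
  deltas: "0.22 0 0 0.02 0 0 0;0.22 0 0 0.01 0 0 0;0.3 0 0 0 0 0 0;0.3 0 0 0 0 0 0;0.3 0 -0.1 0 0 0 0;0.3 0 -0.25 0 0 0 0;0.3 0 -0.3 0 0 0 0;0.3 0 -0.3 0 0 0 0;0.3 -0.25 -0.2 0 0 0 0;0.3 -0.3 0 0 0 0 0;0.3 0 0 0 0 0 0;0.3 0 0 0 0 0 0"

```text
t: 14.3
eef_pos: [0.518, -0.045, 0.2091]
tcp_rot: [-90.0, -0.1, 27.2]
wrist_force: [0.9, 0.5, -0.9]
finger_gap: 0.0283
```

```bash
python3 - <<'E'
from h import *
o=readout.get_obs(); print(o['t'],o['eef_pos'],o['finger_gap'],o['wrist_force'])
im=read_camera("wrist"); cv2.imwrite(f"pics/w11.png",im[:,:,::-1])
im=read_camera("scene"); cv2.imwrite("pics/s11.png",cv2.resize(im[130:250,220:400,::-1],None,fx=4,fy=4))
S=cam("scene")
for z,P in ((.094,(0,0)),(.077,(.055,0)),(.059,(0,0))): print((w2p(S,hs(*P,z))-[220,130])*4)
C=cam("wrist",o); print(w2p(C,hs(0,0,.094)),w2p(C,hs(.055,0,.077)))
E
```

```text
14.3 [ 0.51804087 -0.04497694  0.20906797] 0.02827967069139255 [ 0.88930938  0.54722639 -0.92092273]
[352.34227255 222.88120495]
[366.91342728 312.67776793]
[353.24138268 267.86478332]
[324.46144173 252.86363574] [324.54087613 288.77465844]
```

View pics/w11.png

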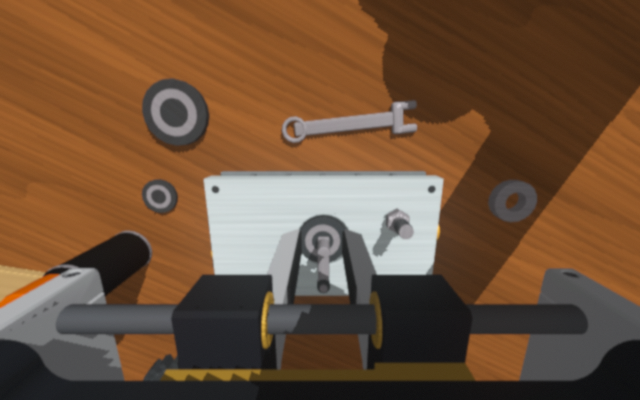

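View pics/s11.png

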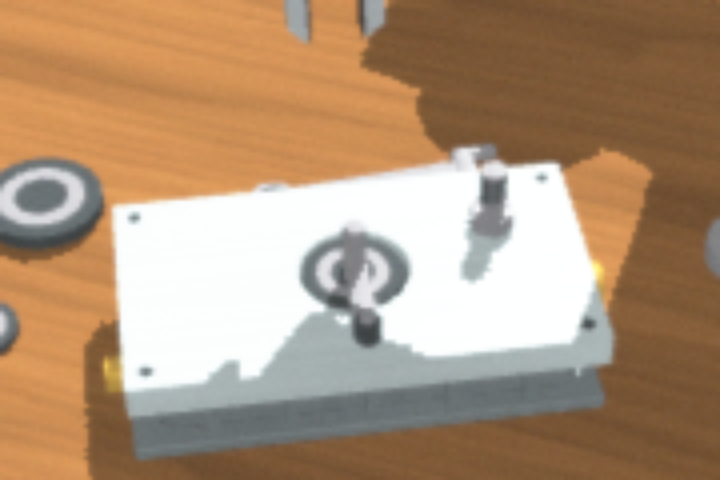

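```bash
python3 -c "
from station import order; print(order.job_done())"
```

```text
the job is handed in; nothing more can be done
None
```

The disc is in the recess, the keeper is closed over it, and I've handed the job in. The hand-in gave no verdict, so this rests on my own checks.

- **Choosing the disc:** three discs could have been meant. I took the one on the deck, which measured about 59 mm; the two on the bench measured about 45 mm and 78 mm.
- **Pushing the disc:** I pushed it about 90 mm with the half-open fingertips until it dropped into the recess. In the wrist picture taken afterwards, its centre was about 1.8 mm from the recess centre. It looked round and flush with the deck, with no shadow around it.
- **Closing the keeper:** I swung it by its pin from about 0.2 rad, with the fingers loosely either side of the pin. At the stop the force rose to about 8 N, and I then backed off.
- **Last pictures:** the pin is within about 2 px of where it should be when closed, and the pivot post shows the same small offset. The bolt is standing, and the other bystanders look unmoved by eye; I did not measure them again. The hand is clear, about 80 mm above the pin and to one side.
- **Time and checks:** it took about 14.4 s of the 54 s allowed. None of the checks failed or disagreed. How deep and how flat the disc sits was judged only from the pictures.

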